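# Fit a label holder behind the lip of a riser shelf and hold it home

## Task

Fit the label holder that is kept in the lidded tub to the front of the little riser shelf. Take the tub's lid by its upright tab, tip it up on its far edge and lift it off, lay it flat on the bench with the tab up (do not drop it), then take the label holder out, push its tongue straight down behind the shelf's front lip until its shoulders sit fully on the lip against the spring in the channel, and finish while still gripping it and holding it pressed home. Leave the other things on the bench where they are.

Things in the scene. Friction and masses are not known exactly. Their poses are not given: they have to be found in the camera images.
- shelf: low dark steel riser shelf fixed to the bench, 120 mm wide (y), 60 mm high; a petri dish 15 mm high stands on it, over 40 mm behind the channel. Origin: on the bench, under the middle of the channel that runs along its front edge. x points to the back of the shelf (its board reaches from 7 to 112 mm), y along the channel, z up
- slot_mouth (a point): middle of the channel's mouth, 60 mm above the bench; axes as the shelf. In front an upright lip 4 mm thick, behind the shelf's own edge, a 7 mm gap between them, both with rounded tops at the height of this point. End stops leave 76 mm of channel length; a sprung strip lies 13 mm down in it
- strip (a joint): sprung strip in the channel: how far it is pressed down, m; 0 free, about 0.005 with the label holder fully home; pushes up with about 2 N at first touch and 6.5 N when the holder is home, and lifts the holder again if let go
- tub: grey open tub under the lid, fixed to the bench, 124 (x) x 112 (y) x 68 mm high, walls 4 mm, floor 5 mm thick. Origin: centre of its underside; x points away from the lid's tab, z up. On its floor two ribs along y, 25 mm above the bench, carry the label holder by its shoulders, its tongue hanging between them, label towards -x
- lid: grey lid resting loose on the rim, 128 (x) x 116 (y) mm, plate 4 mm thick, with a 5 mm deep rib below that fits loosely inside the rim. Origin: centre of the plate's underside (level with the rim when seated; 5 mm above the bench when the lid lies flat on the bench, tab up). Weighs about 80 g
- lid_tab (a point): grip point of the lid's upright tab, 27 mm above the plate's underside (23 mm above its upper face) and 46 mm to -x of the lid's middle, on the side towards the robot. The tab is 10 mm thick along the lid's y, 28 mm long along x, its top 18 mm above this point
- lid_far_edge (a point): middle of the lid's far lower edge (62 mm to +x of the lid's origin), about which it is tipped
- tub_far_rim (a point): point on the tub's far rim where the lid's far edge rests, 68 mm above the bench
- holder_grip (a point): grip point of the loose white label holder, 24 mm above its shoulders, 12 mm below its top. The holder is an upright block 16 mm thick (x) x 60 mm wide (y) x 36 mm high; below its middle a tongue 4 mm thick, 56 mm wide, 18 mm long with a rounded lower edge. x is its thickness, y its width, z up. Weighs about 50 g
- holder_shoulder (a point): point on the holder's middle, level with its shoulders (the flat underside of the block beside the tongue); level with the tops of lip and shelf when fully home
- clear_patch (a point): middle of a clear patch of bench about 180 mm square, between the robot and the tub and shelf, good for laying down the lid
- sample_tray: flat black tray 70 x 170 x 11 mm; to be left alone
- meter_head: round black sensor head with a stub, 51 x 62 x 20 mm; to be left alone
- goggles_1: safety goggles 72 x 141 x 53 mm; to be left alone
- hex_key_5: small L hex key 26 x 77 x 6 mm, long leg across the bench; to be left alone
- tape_1: roll of tape lying flat, 106 x 104 x 25 mm; to be left alone
- marker: marker pen 16 x 132 x 18 mm, at the right; to be left alone

How it is judged:
By the outcome, as a careful person would: the job done as asked, in the order asked, and still so for the second after the job is handed in, while the arm keeps its last pose, push and grip.
It also fails if it takes over 58 s, if anything falls off the work surface, if the arm or the gripper's body presses on something with over 40 N, if the wrist force passes 120 N, or if a joint passes its speed limit or range.

## Robot

A 6-joint arm with a two-finger parallel gripper is mounted at the origin on a cart in front of the work surface, level with it; the furniture and walls round the work are solid. World frame = base frame: x ahead of the robot, y to its left, z up, the work surface at z = 0. Lengths are in mm, angles in degrees, forces in N, time in s.
With the tool pointing down it reaches from about 350 to 850 mm from the base axis. Payload 8.1 kg.
Tool frame: the origin (TCP) lies on the centre line of the jaws, within the pads' length; the fingertips stand 19 mm ahead of it and the grasp point (between the pads) is the TCP; z points along the fingers, y is the line along which they close (so a half turn about z gives the same grasp; the last joint's range is limited). The gripper opens to 85 mm and grips with 20 to 120 N. Pads are 22 mm wide; open, the fingers measure 114 mm over their backs; the gripper's body (76 mm by 85 mm) begins 54 mm behind the grasp point. The pads swing forward as they close: fully open they stand 13 mm farther back than shut.
Start: joints at [61.112, 7.471, 85.268, -0, 87.261, -4.893], TCP at [243.978, 548.161, 250.292] pointing down, gripper open.
Joint ranges: [-169.43, 169.43], [-51.17, 129.36], [1.28, 143.12], [-76.62, 256.62], [0, 156.53], [-152.29, 152.29]. Speed limits (degrees/s): [136.94, 136.94, 159.86, 180, 180, 180].

## Interface

Orientations are given as [roll, pitch, yaw] about the fixed x, y, z axes, in that order (R = Rz(yaw) Ry(pitch) Rx(roll)).
In Python, from bench import r gives the robot as it stands. The module is installed in compiled form; this text tells all that it offers.
- The arm moves only by the tool servo_tool, never from a script. Its arguments are lists of equal length, an entry for each row: "fingers": the finger opening in m, from 0 to 0.0854; "linear": the shift along the tool's x, y, z in m, a list of three; "rotation": the turn, a rotation vector about the tool's x, y, z in degrees, a list of three. A call has 1 to 10 rows; each row is the pose to reach, as a shift and turn from the pose commanded when the call began, along the tool's axes at that moment; what a row does not reach only later rows make up. A row lasts 1/10 s, in which the tool goes at most 50 mm and 8.59 degrees, less where a joint would pass 70% of its speed; a pose out of reach is approached as far as the arm can. A call with a gripper value outside its range is refused whole. The fingers move at their own pace and stop on an object; "force" is the grip in N (left out, the last holds). Time passes only in rows, so rows that repeat a pose let the fingers close. It gives the time, the measured TCP pose, the force, the opening and the grip force at its end, in the units of the state.
- r.sense(): the state, without advancing time (a new reading comes with each control period).
- r.snapshot(name): name is "scene" or "top" or "wrist"; returns a dict with "frame" (384x512x3 uint8, red, green, blue), "fx", "fy", "cx", "cy" (pixels), "k1" (the pictures are not rectified: a ray, as slopes to the right and down, at radius r is drawn at 1 + k1 r^2 times it, then the intrinsics apply), "camera_from_world" (4x4, takes a point from world to camera coordinates). Camera axes: x right, y up, looking along -z (the intrinsics and any distortion apply to the point x, -y, -z); pixel columns grow to the right and rows downward; lengths in mm; the calibration is good to about 2 mm. A picture is of the moment at which its call begins. There is no depth.
- r.hand_in(): hands the job in; it is judged then, once.
The state is a dict: "time": time; "joint_pos": joint angles; "qd": joint speeds; "joint_efforts": joint torques, N m; "tool_pos": TCP position; "tcp_rot": TCP orientation; "ft_force": force on the tool from outside, world axes, zero at the start; "wrist_torque": the same for the moment, N m; "finger_gap": finger opening in mm; "grip_force": force on a finger pad.
Only numpy, scipy, OpenCV 4.12 (cv2) and the standard library are available. Lean on these libraries where they do the work, as an engineer would, in place of code of your own. Each camera call takes 0.05 s, during which the arm holds its last target. There are 200 camera calls.

## Working session

There is one attempt and no reset: what is moved stays moved. The work goes in short steps, Python scripts to look and compute and a tool call to move; the robot and the scene stay as the last step left them, time stands still between calls to the robot, and variables do not carry over. Pictures are saved under pics/ and viewed, at most 10 in all, crops included, and the job is handed in when it is done.

Besides the shell and the picture viewer there is one more tool, called after "Emit:" as name(argument=value, ...) on one line, values as JSON. servo_tool: Moves the arm, as the interface text tells. Its arguments: {"type":"object","properties":{"fingers":{"type":"array","items":{"type":"number"}},"linear":{"type":"array","items":{"type":"array","items":{"type":"number"}}},"rotation":{"type":"array","items":{"type":"array","items":{"type":"number"}}},"force":{"type":"number"}},"required":["fingers","linear","rotation"]}

```bash
mkdir -p pics
cat > h.py <<'E'
import numpy as np, cv2
from bench import r
from scipy.spatial.transform import Rotation as Ro
def proj(s,P):
    P=np.atleast_2d(P).astype(float); c=(s["camera_from_world"]@np.c_[P,np.ones(len(P))].T).T
    u=c[:,0]/-c[:,2]; v=-c[:,1]/-c[:,2]; k=1+s["k1"]*(u*u+v*v)
    return np.c_[s["fx"]*u*k+s["cx"],s["fy"]*v*k+s["cy"]]
def ray(s,p):
    x=(p[0]-s["cx"])/s["fx"]; y=(p[1]-s["cy"])/s["fy"]; u,v=x,y
    for _ in range(20):
        k=1+s["k1"]*(u*u+v*v); u,v=x/k,y/k
    M=np.linalg.inv(s["camera_from_world"]); d=M[:3,:3]@np.array([u,-v,-1]); return M[:3,3],d
def onz(s,p,z):
    o,d=ray(s,p); return o+d*(z-o[2])/d[2]
def tri(s1,p1,s2,p2):
    o1,d1=ray(s1,p1);o2,d2=ray(s2,p2)
    t=np.linalg.lstsq(np.c_[d1,-d2],o2-o1,rcond=None)[0]
    a,b=o1+t[0]*d1,o2+t[1]*d2; return (a+b)/2,np.linalg.norm(a-b)
def save(s,n,crop=None,k=1):
    f=s["frame"]
    if crop: f=f[crop[1]:crop[3],crop[0]:crop[2]]
    cv2.imwrite(f"pics/{n}.png",cv2.resize(f[:,:,::-1],None,fx=k,fy=k,interpolation=cv2.INTER_CUBIC))
E
python3 - <<'E'
from h import *
import pickle
ss={n:r.snapshot(n) for n in("scene","top")}
pickle.dump(ss,open("s0.pkl","wb"))
for n,s in ss.items():
    save(s,n+"0",k=1.5); print(n,s["fx"],s["k1"],np.linalg.inv(s["camera_from_world"])[:3].round(2))
print(r.sense())
E
```

```text
scene 364.2673747775084 -0.052458124897431437 [[ 8.6000e-01  2.1000e-01 -4.7000e-01  1.2089e+02]
 [-5.1000e-01  3.8000e-01 -7.7000e-01 -8.0144e+02]
 [ 2.0000e-02  9.0000e-01  4.3000e-01  4.9901e+02]]
top 463.8773263551666 -0.13055042821940774 [[-1.00000e-02  9.90000e-01 -1.40000e-01  3.77640e+02]
 [-1.00000e+00 -1.00000e-02 -1.00000e-02 -5.05000e+01]
 [-2.00000e-02  1.40000e-01  9.90000e-01  1.49459e+03]]
{'time': 0.1, 'joint_pos': array([ 6.11131878e+01,  7.51113224e+00,  8.53249178e+01,  3.58046805e-05,
        8.72612251e+01, -4.89131613e+00]), 'qd': array([-0.07725891, -0.16281596, -0.22233569,  0.0895265 , -0.01850248,
       -0.03564023]), 'joint_efforts': array([ 3.52665329e-04, -5.70951676e+01, -5.01944268e+01, -1.36544804e-04,
        8.00572860e-03, -1.59393352e-05]), 'tool_pos': array([243.73171543, 547.74637725, 249.32763988]), 'tcp_rot': array([-1.79903082e+02, -8.32988819e-03,  1.56004495e+02]), 'ft_force': array([-0.07120461,  0.2216349 , -0.39380003]), 'wrist_torque': array([ 0.02593062, -0.0238176 ,  0.02440275]), 'grip_force': 0.0, 'finger_gap': 85.50287861438616}
```

View pics/scene0.png

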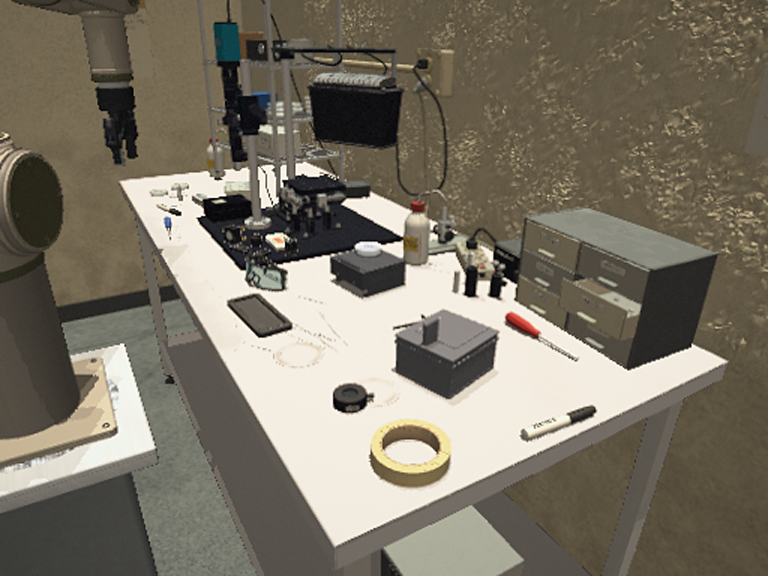

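View pics/top0.png

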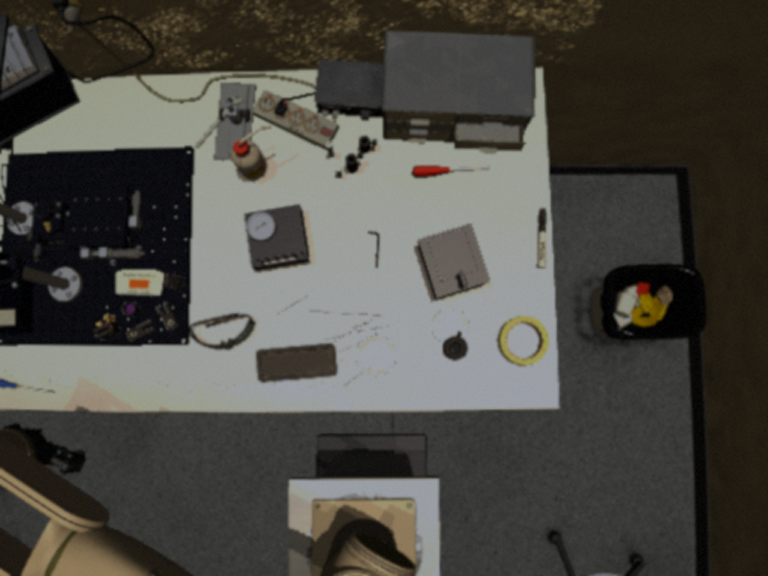

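The scene view shows the tub at about (447,352)/1.5 px and the shelf at (368,265)/1.5. In the top view the lid is at (453,262)/1.5 with its tab at (461,281)/1.5, the shelf at (278,238)/1.5, and the clear bench around (360,310)/1.5.

Run:
```python
from h import *
import pickle
ss=pickle.load(open("s0.pkl","rb"))
t,s=ss["top"]["frame"],ss["scene"]["frame"]
def c(f,x,y,w=66,h=50): return cv2.resize(f[y:y+h,x:x+w,::-1],(396,300),interpolation=cv2.INTER_CUBIC)
a=np.vstack([np.hstack([c(t,270,145),c(t,155,133)]),np.hstack([c(s,258,205,80,61),c(s,210,155,66,50)])])
cv2.imwrite("pics/comp.png",np.clip(a*1.5,0,255).astype(np.uint8))
s=ss["top"]
for n,p,z in [("lid",(302,174.7),72),("tab",(308,188),117),("shelf",(185,158.5),60),("tray",(198,242),11),("hexend",(251,178),3),("meter",(303,231),20),("tape",(349,227),25),("patch",(245,205),0)]: print(n,onz(s,p,z).round())
```

```text
lid [ 597. -193.   72.]
tab [ 550. -206.  117.]
shelf [656. 173.  60.]
tray [394. 137.  11.]
hexend [599. -34.   3.]
meter [ 425. -197.   20.]
tape [ 435. -343.   25.]
patch [512. -14.   0.]
```

View pics/comp.png

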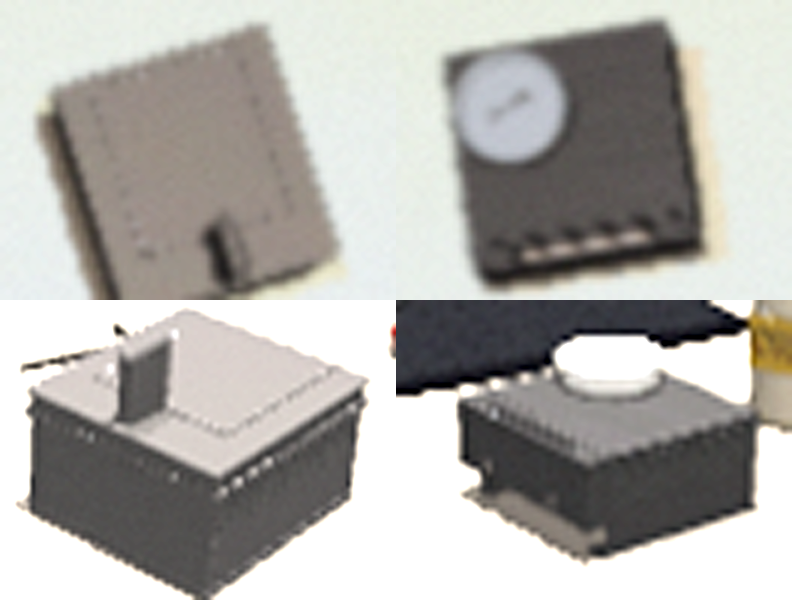

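```bash
cat >> h.py <<'E'
def rel(p0,e0,p1,e1):
    "tool-frame shift (m) and rotvec (deg) from pose 0 to pose 1"
    A,B=Ro.from_euler("xyz",e0,degrees=True),Ro.from_euler("xyz",e1,degrees=True)
    return ((A.inv().apply(np.subtract(p1,p0)))/1000).round(4),(A.inv()*B).as_rotvec(degrees=True).round(2)
E
python3 - <<'E'
from h import *
import pickle
ss=pickle.load(open("s0.pkl","rb")); s=ss["top"]
def corners(cs,off,z):
    P=np.array([onz(s,(off[0]+x/6-.5+.5/6,off[1]+y/6-.5+.5/6),z) for x,y in cs]); 
    for a,b in [(0,1),(1,2),(2,3),(3,0)]:
        d=P[b]-P[a]; print(np.linalg.norm(d).round(1),np.degrees(np.arctan2(d[1],d[0])).round(1))
    print(P.round(1)[:,:2].tolist(),P.mean(0).round(1))
corners([(55,92),(267,27),(338,250)],(270,145),72) if 0 else None
for x,y in [(55,92),(267,27),(338,250)]: print(onz(s,(270+x/6-.4,145+y/6-.4),72).round(1))
corners([(50,58),(270,22),(305,250),(88,285)],(155,133),60)
p0,e0=[243.978,548.161,250.292],[180,0,156.0]
print(rel(p0,e0,[385,170,250],[180,0,87]),rel([385,170,250],[180,0,87],[530,-200,250],[180,0,18]))
E
```

```text
[ 644.9 -122.    72. ]
[ 678.  -233.4   72. ]
[ 560.2 -266.5   72. ]
118.7 -81.5
124.1 -171.1
115.5 98.5
124.2 10.3
[[709.8, 244.8], [727.2, 127.4], [604.6, 108.3], [587.6, 222.6]] [657.3 175.8  60. ]
(array([-0.2826, -0.2881,  0.0003]), array([ 0., -0., 69.])) (array([-0.3619,  0.1642,  0.    ]), array([ 0., -0., 69.]))
```

Emit:
servo_tool(fingers=[0.04, 0.04, 0.04, 0.04, 0.04, 0.04, 0.04, 0.04, 0.04, 0.04], linear=[[-0.028, -0.029, 0], [-0.056, -0.058, 0], [-0.085, -0.086, 0], [-0.113, -0.115, 0], [-0.141, -0.144, 0], [-0.17, -0.173, 0], [-0.198, -0.202, 0], [-0.226, -0.23, 0], [-0.254, -0.259, 0], [-0.282, -0.288, 0]], rotation=[[0, 0, 7], [0, 0, 14], [0, 0, 21], [0, 0, 28], [0, 0, 35], [0, 0, 42], [0, 0, 49], [0, 0, 56], [0, 0, 63], [0, 0, 69]])

```text
time: 1.1
tool_pos: [384.5, 168.8, 250.0]
tcp_rot: [-180.0, 0.0, 86.7]
ft_force: [0.2, 1.1, -0.2]
finger_gap: 40.1
grip_force: 0.0
```

Emit:
servo_tool(fingers=[0.04, 0.04, 0.04, 0.04, 0.04, 0.04, 0.04, 0.04, 0.04, 0.04], linear=[[-0.036, 0.016, 0], [-0.072, 0.033, 0], [-0.109, 0.049, 0], [-0.145, 0.066, 0], [-0.181, 0.082, 0], [-0.217, 0.098, 0], [-0.253, 0.115, 0], [-0.29, 0.131, 0], [-0.326, 0.148, 0], [-0.362, 0.164, 0]], rotation=[[0, 0, 7], [0, 0, 14], [0, 0, 21], [0, 0, 28], [0, 0, 35], [0, 0, 42], [0, 0, 49], [0, 0, 56], [0, 0, 63], [0, 0, 69]])

```text
time: 2.1
tool_pos: [529.5, -201.3, 249.7]
tcp_rot: [-180.0, 0.0, 17.7]
ft_force: [0.4, -0.7, 0.2]
finger_gap: 39.9
grip_force: 0.0
```

Run:
```python
from h import *
import pickle
w=r.snapshot("wrist"); pickle.dump(w,open("w1.pkl","wb")); save(w,"w1",k=1.5)
s=r.sense(); print(s["time"],s["tool_pos"],s["tcp_rot"],s["joint_pos"],s["finger_gap"]); print(np.linalg.inv(w["camera_from_world"]).round(2),w["fx"],w["k1"])
```

```text
2.15 [ 530.2660797  -206.29554837  249.0428926 ] [1.79876088e+02 7.53062525e-02 1.72008842e+01] [-26.33440389   2.70056214  90.45277007  -0.14192043  86.81591961
  46.4724753 ] 40.07711934802052
[[ 3.0000e-01  9.1000e-01  2.9000e-01  6.0323e+02]
 [-9.5000e-01  2.9000e-01  9.0000e-02 -1.7864e+02]
 [-0.0000e+00 -3.1000e-01  9.5000e-01  3.7341e+02]
 [ 0.0000e+00  0.0000e+00  0.0000e+00  1.0000e+00]] 312.862042642883 -0.05270533126881358
```

View pics/w1.png

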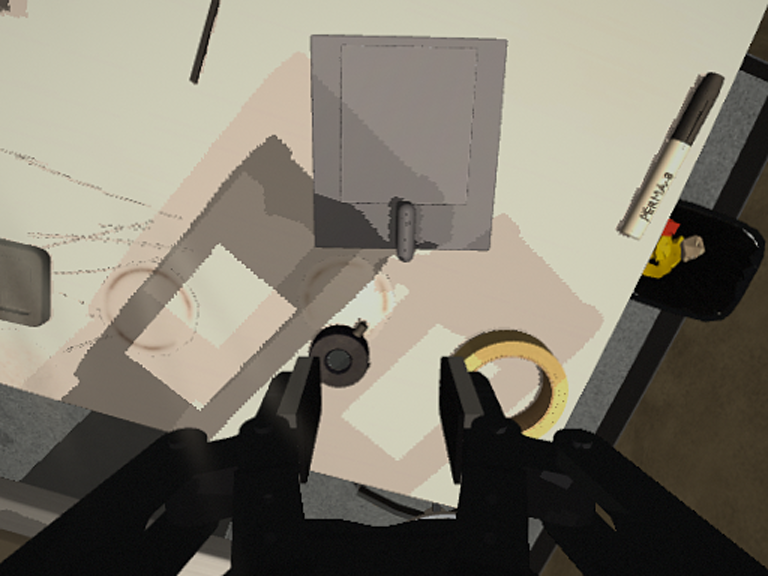

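The wrist view shows the lid with corners (312,36), (507,40), (490,250), (315,247), and its upright tab at (405,200)–(405,260), all at 1.5x scale.

Run:
```python
from h import *
import pickle
w=pickle.load(open("w1.pkl","rb"))
P=np.array([onz(w,(x/1.5,y/1.5),72) for x,y in[(312,36),(507,40),(490,250),(315,247)]])
for i in range(4):
    d=P[(i+1)%4]-P[i]; print(np.linalg.norm(d).round(1),np.degrees(np.arctan2(d[1],d[0])).round(1))
c=P.mean(0); print(P.round(1),c)
f=w["frame"][120:180,255:285].astype(int).sum(2); 
m=(f<200); cv2.imwrite
for row in range(0,60,3): print(120+row,f[row,::2])
print(r.sense()["tool_pos"],r.sense()["tcp_rot"])
```

```text
114.2 -73.2
126.5 -163.1
115.3 106.8
126.4 16.4
[[ 645.6 -123.2   72. ]
 [ 678.6 -232.5   72. ]
 [ 557.6 -269.3   72. ]
 [ 524.3 -158.8   72. ]] [ 601.50346374 -195.97175157   72.        ]
120 [362 361 364 364 361 362 362 362 362 363 364 362 364 361 362]
123 [362 363 363 363 362 362 362 365 359 364 363 363 360 361 365]
126 [361 363 361 362 363 363 364 361 363 363 361 362 364 363 364]
129 [361 363 363 363 366 364 364 363 364 364 365 362 362 362 366]
132 [360 362 371 179 179 186 184 291 366 366 362 362 360 365 365]
135 [303 315 221 167 175  98 100  93  85  81 328 360 393 397 401]
138 [349 349 364 175 168  95 195 257 273 268 202 306 298 357 353]
141 [347 349 288 180 164 133 247 303 358 309 257 261 296 353 349]
144 [347 348 289 175 153 133 252 309 355 311 260 265 295 295 353]
147 [348 349 284 182 153 141 257 310 358 269 254 260 296 351 350]
150 [347 353 169 185 155 145 263 315 293 310 246 274 323 350 349]
153 [348 353 291 180 148 151 264 313 352 305 241 270 293 322 346]
156 [349 349 167 184 145 159 267 314 350 300 235 300 323 348 345]
159 [278 354 294 181 147 164 268 242 352 298 227 299 289 323 350]
162 [181 182 182 183 152 170 273 321 347 298 223 233 230 171 177]
165 [171 179 178 173 153 187 273 322 342 293 206 167 215 165 167]
168 [367 368 365 363 375 181 279 327 337 289 238 628 609 609 609]
171 [368 269 438 619 624 278 158 306 320 269 418 543 534 537 538]
174 [283 275 547 537 537 545 515 214 304 449 542 538 534 535 534]
177 [436 544 538 538 537 538 540 537 535 537 537 536 537 537 537]
[ 530.2660797  -206.29554837  249.0428926 ] [1.79876088e+02 7.53062525e-02 1.72008842e+01]
```

```bash
cat >> h.py <<'E'
import json
def load(): c=json.load(open("cmd.json")); return np.array(c[0]),Ro.from_matrix(c[1])
def step(lin,rot):
    p,R=load(); p=p+R.apply(np.array(lin)*1000); R=R*Ro.from_rotvec(rot,degrees=True)
    json.dump([p.tolist(),R.as_matrix().tolist()],open("cmd.json","w")); return p,R.as_euler("xyz",degrees=True)
def plan(p1,R1):
    p,R=load(); 
    if not isinstance(R1,Ro): R1=Ro.from_euler("xyz",R1,degrees=True)
    print((R.inv().apply(np.subtract(p1,p))/1000).round(4).tolist(),(R.inv()*R1).as_rotvec(degrees=True).round(2).tolist())
E
python3 - <<'E'
from h import *
import pickle
w=pickle.load(open("w1.pkl","rb"))
json.dump([[243.978,548.161,250.292],Ro.from_euler("xyz",[180,0,156.],degrees=True).as_matrix().tolist()],open("cmd.json","w"))
step([-.282,-.288,0],[0,0,69]); print(step([-.362,.164,0],[0,0,69]))
print(onz(w,(271.5,142),113),onz(w,(271,155),113), proj(w,[[557.4,-209.2,113],[544,-213.2,113],[571,-205.2,113]]))
plan([557.5,-209,160],[180,0,16.7]); plan([557.5,-209,95],[180,0,16.7])
E
```

```text
(array([ 529.28729339, -199.72681355,  250.292     ]), array([180.,   0.,  18.]))
[ 569.28603249 -205.23982999  113.        ] [ 558.75197464 -208.36261812  113.        ] [[271.42592754 156.80151227]
 [270.82718095 172.8491662 ]
 [272.11543863 140.02747923]]
[0.024, 0.0175, 0.0903] [-0.0, -0.0, 1.3]
[0.024, 0.0175, 0.1553] [-0.0, -0.0, 1.3]
```

Emit:
servo_tool(fingers=[0.04, 0.04, 0.04, 0.04, 0.04, 0.04, 0.04, 0.04, 0.04, 0.04], linear=[[0.012, 0.009, 0.03], [0.024, 0.0175, 0.06], [0.024, 0.0175, 0.09], [0.024, 0.0175, 0.09], [0.024, 0.0175, 0.09], [0.024, 0.0175, 0.11], [0.024, 0.0175, 0.13], [0.024, 0.0175, 0.15], [0.024, 0.0175, 0.154], [0.024, 0.0175, 0.154]], rotation=[[0, 0, 0.6], [0, 0, 1.3], [0, 0, 1.3], [0, 0, 1.3], [0, 0, 1.3], [0, 0, 1.3], [0, 0, 1.3], [0, 0, 1.3], [0, 0, 1.3], [0, 0, 1.3]])

```text
time: 3.15
tool_pos: [558.0, -209.0, 97.6]
tcp_rot: [180.0, -0.0, 16.7]
ft_force: [0.2, 0.6, 0.4]
finger_gap: 40.1
grip_force: 0.0
```

Emit:
servo_tool(fingers=[0.0, 0.0, 0.0, 0.0, 0.0, 0.0], linear=[[0, 0, 0], [0, 0, 0], [0, 0, 0], [0, 0, 0], [0, 0, 0], [0, 0, 0]], rotation=[[0, 0, 0], [0, 0, 0], [0, 0, 0], [0, 0, 0], [0, 0, 0], [0, 0, 0]], force=60)

```text
time: 3.75
tool_pos: [558.9, -209.5, 98.5]
tcp_rot: [179.9, -0.1, 16.7]
ft_force: [-1.3, 0.3, 6.5]
finger_gap: 9.1
grip_force: 59.9
```

Emit:
servo_tool(fingers=[0, 0, 0, 0, 0, 0, 0, 0, 0, 0], linear=[[0.0013, 0, -0.0047], [0.0029, 0, -0.0093], [0.0046, 0, -0.0138], [0.0066, 0, -0.0183], [0.0087, 0, -0.0227], [0.0111, 0, -0.027], [0.0136, 0, -0.0312], [0.0163, 0, -0.0352], [0.0191, 0, -0.0392], [0.0222, 0, -0.043]], rotation=[[0, -2.5, 0], [0, -5, 0], [0, -7.5, 0], [0, -10, 0], [0, -12.5, 0], [0, -15, 0], [0, -17.5, 0], [0, -20, 0], [0, -22.5, 0], [0, -25, 0]])

```text
time: 4.75
tool_pos: [579.8, -202.8, 141.1]
tcp_rot: [179.9, 25.0, 16.6]
ft_force: [0.5, 0.5, 3.2]
finger_gap: 8.9
grip_force: 59.4
```

Emit:
servo_tool(fingers=[0, 0, 0], linear=[[0, 0, 0], [0, 0, 0], [0, 0, 0]], rotation=[[0, 0, 0], [0, 0, 0], [0, 0, 0]])

```text
time: 5.05
tool_pos: [580.0, -202.5, 140.2]
tcp_rot: [179.9, 24.8, 16.7]
ft_force: [3.6, 2.1, 4.5]
finger_gap: 8.9
grip_force: 59.7
```

Run:
```python
from h import *
step([.024,.0175,.154],[0,0,1.3]); print(step([.0222,0,-.043],[0,-25,0]))
w=r.snapshot("wrist"); s=r.snapshot("scene"); 
a=np.hstack([cv2.resize(w["frame"][:220,120:420],(440,323)),cv2.resize(s["frame"][180:280,250:370],(360,323-23)).copy() if 0 else cv2.resize(s["frame"][180:280,250:360],(355,323))])
cv2.imwrite("pics/tip.png",a[:,:,::-1]); q=r.sense(); print(q["tool_pos"],q["tcp_rot"],q["ft_force"],q["wrist_torque"],q["joint_pos"].round(1))
```

```text
(array([ 578.78410657, -202.57449118,  139.292     ]), array([180. ,  25. ,  16.7]))
[ 579.76896004 -202.49342721  140.01093285] [179.94152389  24.81777183  16.6942687 ] [5.53094043 2.13792768 3.90373546] [ 0.35842351 -1.25565834 -0.03516262] [-16.6  33.7  67.9 -13.5  99.3  57. ]
```

View pics/tip.png

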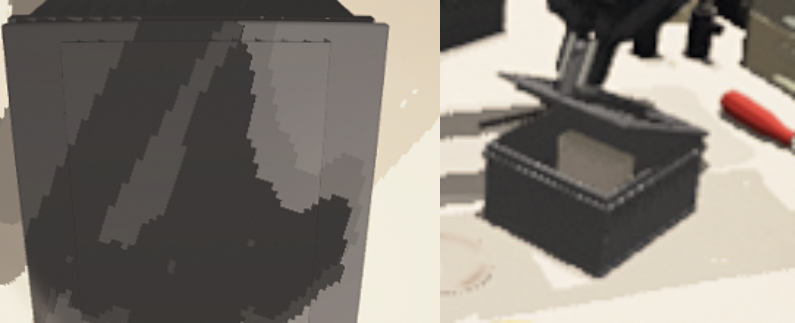

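The picture shows the lid tipped about 25° with its far edge still on the far rim (around (690,135) in the right half) and nothing slipping in the grip. Next I lift it off, level it and carry it to the clear patch.

Emit:
servo_tool(fingers=[0, 0, 0, 0, 0], linear=[[-0.0085, 0, -0.018], [-0.017, 0, -0.036], [-0.025, 0, -0.0544], [-0.038, 0, -0.0816], [-0.038, 0, -0.0816]], rotation=[[0, 0, 0], [0, 0, 0], [0, 0, 0], [0, 0, 0], [0, 0, 0]])

```text
time: 5.65
tool_pos: [579.9, -203.3, 233.7]
tcp_rot: [179.8, 24.7, 16.6]
ft_force: [0.3, -0.0, -0.2]
finger_gap: 9.4
grip_force: 58.8
```

Run:
```python
from h import *
print(step([-.038,0,-.0816],[0,0,0])); 
t=r.snapshot("top"); import pickle; pickle.dump(t,open("t2.pkl","wb"))
p0,R0=load(); 
from scipy.spatial.transform import Slerp
R1=Ro.from_euler("xyz",[180,0,0],degrees=True); sl=Slerp([0,1],Ro.concatenate([R0,R1])); p1=np.array([434,-40,150.])
for a in np.arange(.1,1.01,.1): plan(p0+(p1-p0)*a,sl(a))
q=r.sense(); print(q["tool_pos"],q["ft_force"],q["finger_gap"])
s=t
g=t["frame"].astype(int).sum(2); 
for n,reg in {"hex":(235,140,262,190),"tray":(165,220,235,260),"meter":(290,215,320,250)}.items():
    m=(g[reg[1]:reg[3],reg[0]:reg[2]]<330).astype(np.uint8); ys,xs=np.nonzero(m)
    if len(xs): print(n,[onz(s,(reg[0]+x,reg[1]+y),5)[:2].round() for x,y in((xs.min(),ys.min()),(xs.max(),ys.max()))])
```

```text
(array([ 578.82812258, -202.56128575,  229.30620937]), array([180. ,  25. ,  16.7]))
[-0.005, -0.0197, 0.0111] [0.36, 2.48, 1.64]
[-0.01, -0.0395, 0.0222] [0.73, 4.96, 3.29]
[-0.015, -0.0592, 0.0332] [1.09, 7.45, 4.93]
[-0.0199, -0.0789, 0.0443] [1.46, 9.93, 6.57]
[-0.0249, -0.0987, 0.0554] [1.82, 12.41, 8.22]
[-0.0299, -0.1184, 0.0665] [2.19, 14.89, 9.86]
[-0.0349, -0.1381, 0.0775] [2.55, 17.38, 11.5]
[-0.0399, -0.1579, 0.0886] [2.91, 19.86, 13.15]
[-0.0449, -0.1776, 0.0997] [3.28, 22.34, 14.79]
[-0.0499, -0.1973, 0.1108] [3.64, 24.82, 16.43]
[ 579.40554702 -203.12047838  231.42282933] [ 0.02826179 -0.40180374 -1.55517704] 8.937356195540266
hex [array([726.,  17.]), array([563., -66.])]
tray [array([465., 245.]), array([339.,  23.])]
meter [array([ 477., -164.]), array([ 368., -223.])]
```

Emit:
servo_tool(fingers=[0, 0, 0, 0, 0, 0, 0, 0, 0, 0], linear=[[-0.005, -0.0197, 0.0111], [-0.01, -0.0395, 0.0222], [-0.015, -0.0592, 0.0332], [-0.0199, -0.0789, 0.0443], [-0.0249, -0.0987, 0.0554], [-0.0299, -0.1184, 0.0665], [-0.0349, -0.1381, 0.0775], [-0.0399, -0.1579, 0.0886], [-0.0449, -0.1776, 0.0997], [-0.0499, -0.1973, 0.1108]], rotation=[[0.36, 2.48, 1.64], [0.73, 4.96, 3.29], [1.09, 7.45, 4.93], [1.46, 9.93, 6.57], [1.82, 12.41, 8.22], [2.19, 14.89, 9.86], [2.55, 17.38, 11.5], [2.91, 19.86, 13.15], [3.28, 22.34, 14.79], [3.64, 24.82, 16.43]])

```text
time: 6.7
tool_pos: [432.1, -39.3, 147.8]
tcp_rot: [-180.0, 0.1, -0.1]
ft_force: [0.4, 0.8, -0.4]
finger_gap: 8.6
grip_force: 58.8
```

Emit:
servo_tool(fingers=[0, 0, 0, 0, 0, 0, 0, 0, 0, 0], linear=[[0, 0, 0], [0, 0, 0.02], [0, 0, 0.04], [0, 0, 0.06], [0, 0, 0.08], [0, 0, 0.095], [0, 0, 0.105], [0, 0, 0.11], [0, 0, 0.11], [0, 0, 0.11]], rotation=[[0, 0, 0], [0, 0, 0], [0, 0, 0], [0, 0, 0], [0, 0, 0], [0, 0, 0], [0, 0, 0], [0, 0, 0], [0, 0, 0], [0, 0, 0]])

```text
time: 7.7
tool_pos: [434.5, -40.2, 40.5]
tcp_rot: [180.0, -0.0, 0.0]
ft_force: [0.6, 0.5, 0.3]
finger_gap: 8.9
grip_force: 58.8
```

Run:
```python
from h import *
step([-.0499,-.1973,.1108],[3.64,24.82,16.43]); print(step([0,0,.11],[0,0,0])); 
t=r.snapshot("scene");w=r.snapshot("wrist"); q=r.sense(); print(q["tool_pos"],q["tcp_rot"],q["ft_force"])
a=np.hstack([cv2.resize(t["frame"][170:290,140:330],(475,300)),cv2.resize(w["frame"][:,100:420],(320,300)[:2])]); cv2.imwrite("pics/lay.png",a[:,:,::-1])
```

```text
(array([433.96090822, -40.03964847,  39.97595797]), array([1.79997418e+02, 1.35315710e-03, 4.01886615e-03]))
[434.7693068  -40.21815778  40.84059647] [ 1.79977101e+02 -8.47372088e-02  8.27622339e-03] [-0.65098554 -0.12444403 -0.7044588 ]
```

View pics/lay.png

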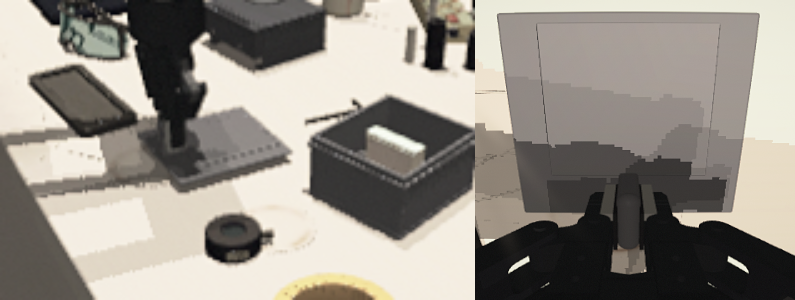

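The lid hangs level over clear bench at about (220,150) on the left, clear of the tray and hex key. The white holder stands in the open tub at about (395,145).

Emit:
servo_tool(fingers=[0, 0, 0, 0, 0], linear=[[0, 0, 0.001], [0, 0, 0.002], [0, 0, 0.003], [0, 0, 0.004], [0, 0, 0.004]], rotation=[[0, 0, 0], [0, 0, 0], [0, 0, 0], [0, 0, 0], [0, 0, 0]])

```text
time: 8.3
tool_pos: [433.8, -40.0, 35.8]
tcp_rot: [-180.0, 0.0, 0.0]
ft_force: [1.0, 0.0, -0.2]
finger_gap: 9.3
grip_force: 58.8
```

Emit:
servo_tool(fingers=[0, 0, 0], linear=[[0, 0, 0.001], [0, 0, 0.002], [0, 0, 0.002]], rotation=[[0, 0, 0], [0, 0, 0], [0, 0, 0]])

```text
time: 8.6
tool_pos: [434.2, -40.0, 35.4]
tcp_rot: [-180.0, 0.0, 0.0]
ft_force: [-9.5, 3.2, 19.1]
finger_gap: 8.9
grip_force: 61.7
```

Emit:
servo_tool(fingers=[0, 0, 0.035, 0.035, 0.035, 0.035], linear=[[0, 0, -0.001], [0, 0, -0.001], [0, 0, -0.001], [0, 0, -0.001], [0, 0, -0.001], [0, 0, -0.001]], rotation=[[0, 0, 0], [0, 0, 0], [0, 0, 0], [0, 0, 0], [0, 0, 0], [0, 0, 0]])

```text
time: 9.2
tool_pos: [433.9, -40.0, 34.8]
tcp_rot: [-180.0, 0.0, 0.0]
ft_force: [0.5, 0.4, -0.1]
finger_gap: 34.9
grip_force: 0.0
```

Emit:
servo_tool(fingers=[0.035, 0.035, 0.035, 0.035, 0.035, 0.035], linear=[[0, 0, -0.02], [0, 0, -0.06], [0, 0, -0.11], [0, 0, -0.16], [0, 0, -0.2], [0, 0, -0.2]], rotation=[[0, 0, 0], [0, 0, 0], [0, 0, 0], [0, 0, 0], [0, 0, 0], [0, 0, 0]])

```text
time: 9.8
tool_pos: [437.3, -40.7, 242.1]
tcp_rot: [179.9, -0.6, 0.0]
ft_force: [0.4, 0.3, 0.2]
finger_gap: 35.2
grip_force: 0.0
```

Run:
```python
from h import *
step([0,0,.006],[0,0,0]);step([0,0,-.001],[0,0,0]); print(step([0,0,-.2],[0,0,0])); 
p0,R0=load(); c=np.array([601.5,-196])
print(r.sense()["tool_pos"])
# view pose: grip pose offset back along tub -x? camera is ~74 ahead in tool x; use yaw 106.7 tool y=tub x
ux=np.array([np.cos(np.radians(16.7)),np.sin(np.radians(16.7))]); uy=np.array([-ux[1],ux[0]])
# tool x=+tub y; camera over the holder if tcp is 60 to -tub y
tgt=c-60*uy; print(tgt)
for a in (.5,1): plan(list(p0[:2]+(tgt-p0[:2])*a)+[p0[2]+a*(240-p0[2])],[180,0,106.7*a])
```

```text
(array([433.96551293, -40.03086034, 234.97595772]), array([1.79997418e+02, 1.35315710e-03, 4.01886615e-03]))
[437.32369822 -40.6951661  242.09579335]
[ 618.74163119 -253.46934969]
[0.0924, 0.1067, -0.0025] [0.0, 0.0, -53.35]
[0.1848, 0.2135, -0.005] [0.0, 0.0, -106.7]
```

Emit:
servo_tool(fingers=[0.04, 0.04, 0.04, 0.04, 0.04, 0.04, 0.04, 0.04, 0.04, 0.04], linear=[[0.013, 0.015, 0], [0.026, 0.03, 0], [0.039, 0.045, 0], [0.052, 0.06, 0], [0.065, 0.075, 0], [0.078, 0.09, 0], [0.091, 0.105, 0], [0.104, 0.12, 0], [0.117, 0.135, 0], [0.13, 0.15, 0]], rotation=[[0, 0, -7], [0, 0, -14], [0, 0, -21], [0, 0, -28], [0, 0, -35], [0, 0, -42], [0, 0, -49], [0, 0, -56], [0, 0, -63], [0, 0, -70]])

```text
time: 10.8
tool_pos: [564.2, -190.5, 233.6]
tcp_rot: [-179.9, -0.0, 70.3]
ft_force: [-0.8, 0.5, -0.2]
finger_gap: 39.9
grip_force: 0.0
```

Run:
```python
from h import *
print(step([.13,.15,0],[0,0,-70])); plan([618.7,-253.5,240],[180,0,106.7]); print(r.sense()["tool_pos"],r.sense()["tcp_rot"])
```

```text
(array([ 563.9760341 , -190.0217413 ,  234.97964736]), array([-1.79999612e+02,  2.88916404e-03,  7.00040189e+01]))
[-0.0409, 0.0731, -0.005] [-0.0, 0.0, -36.7]
[ 564.15840816 -190.51151017  233.62970775] [-1.79910784e+02 -3.88097814e-03  7.02921357e+01]
```

Emit:
servo_tool(fingers=[0.04, 0.04, 0.04, 0.04, 0.04, 0.04, 0.04, 0.04], linear=[[-0.008, 0.015, 0], [-0.016, 0.029, 0], [-0.025, 0.044, -0.003], [-0.033, 0.058, -0.005], [-0.041, 0.073, -0.005], [-0.041, 0.073, -0.005], [-0.041, 0.073, -0.005], [-0.041, 0.073, -0.005]], rotation=[[0, 0, -7.5], [0, 0, -15], [0, 0, -22.5], [0, 0, -30], [0, 0, -36.7], [0, 0, -36.7], [0, 0, -36.7], [0, 0, -36.7]])

```text
time: 11.6
tool_pos: [618.1, -252.8, 239.3]
tcp_rot: [-180.0, -0.1, 106.6]
ft_force: [0.0, -0.5, 0.1]
finger_gap: 39.8
grip_force: 0.0
```

Run:
```python
from h import *
import pickle
print(step([-.041,.073,-.005],[0,0,-36.7])); w=r.snapshot("wrist"); pickle.dump(w,open("w2.pkl","wb")); save(w,"w2",(100,0,420,240),2.4)
print(r.sense()["tool_pos"],r.sense()["tcp_rot"])
```

```text
(array([ 618.55534121, -253.51255565,  239.9812199 ]), array([-1.79997962e+02,  2.08432583e-03,  1.06704019e+02]))
[ 618.18317932 -252.79317166  239.5959821 ] [-1.79967693e+02 -3.45176776e-02  1.06618929e+02]
```

View pics/w2.png

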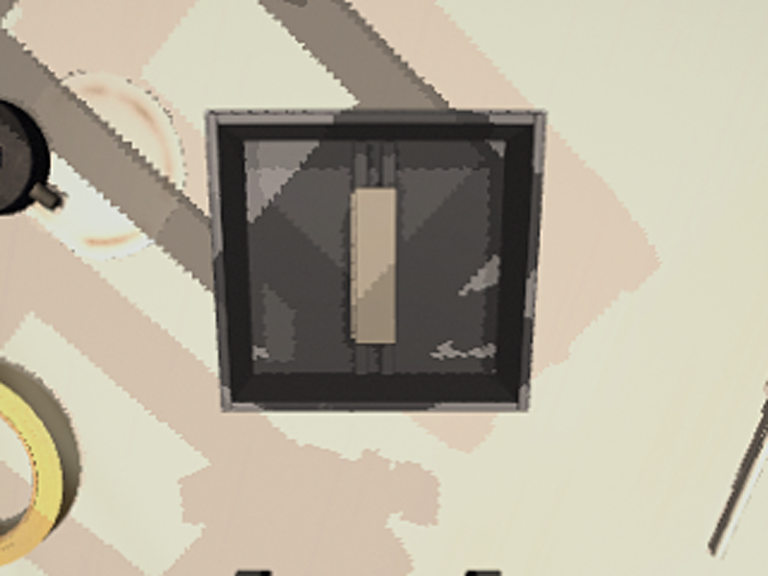

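The tub is open with the white holder standing in its middle: its top face spans (356,187) to (395,343) and the rim (206,112) to (528,411), in crop pixels.

Run:
```python
from h import *
import pickle
w=pickle.load(open("w2.pkl","rb"))
def q(c,z):
    P=np.array([onz(w,(100+x/2.4-.3,y/2.4-.3),z) for x,y in c])
    for i in range(4):
        d=P[(i+1)%4]-P[i]; print(np.linalg.norm(d).round(1),np.degrees(np.arctan2(d[1],d[0])).round(1))
    print(P.mean(0).round(1)); return P.mean(0)
q([(206,112),(545,112),(528,411),(222,411)],68)
c=q([(356,187),(395,187),(395,343),(357,343)],61)
plan([c[0],c[1],110],[180,0,106.7]); plan([c[0],c[1],49],[180,0,106.7])
```

```text
123.4 16.6
112.1 -73.2
123.9 -163.4
112.1 106.5
[ 602.3 -194.7   68. ]
14.9 16.6
59.7 -72.8
15.3 -163.4
59.7 106.7
[ 602.5 -194.4   61. ]
[0.0612, 0.0016, 0.13] [-0.0, 0.0, 0.0]
[0.0612, 0.0016, 0.191] [-0.0, 0.0, 0.0]
```

Emit:
servo_tool(fingers=[0.04, 0.04, 0.04, 0.04, 0.04, 0.04, 0.04, 0.04, 0.04, 0.04], linear=[[0.02, 0.0015, 0.03], [0.04, 0.0015, 0.06], [0.061, 0.0015, 0.09], [0.061, 0.0015, 0.11], [0.061, 0.0015, 0.13], [0.061, 0.0015, 0.15], [0.061, 0.0015, 0.165], [0.061, 0.0015, 0.178], [0.061, 0.0015, 0.186], [0.061, 0.0015, 0.186]], rotation=[[0, 0, 0], [0, 0, 0], [0, 0, 0], [0, 0, 0], [0, 0, 0], [0, 0, 0], [0, 0, 0], [0, 0, 0], [0, 0, 0], [0, 0, 0]])

```text
time: 12.65
tool_pos: [601.8, -194.3, 52.8]
tcp_rot: [-179.9, -0.1, 106.7]
ft_force: [0.3, 0.4, -0.6]
finger_gap: 39.9
grip_force: 0.0
```

Emit:
servo_tool(fingers=[0.04, 0.0, 0.0, 0.0, 0.0, 0.0, 0.0], linear=[[0, 0, 0], [0, 0, 0], [0, 0, 0], [0, 0, 0], [0, 0, 0], [0, 0, 0], [0, 0, 0]], rotation=[[0, 0, 0], [0, 0, 0], [0, 0, 0], [0, 0, 0], [0, 0, 0], [0, 0, 0], [0, 0, 0]], force=60)

```text
time: 13.35
tool_pos: [603.4, -195.0, 55.3]
tcp_rot: [179.9, 0.1, 106.7]
ft_force: [0.0, -0.3, 6.5]
finger_gap: 15.0
grip_force: 59.5
```

Run:
```python
from h import *
print(step([.061,.0015,.186],[0,0,0])); plan([602.4,-194.4,190],[180,0,106.7]); plan([617,93,200],[180,0,99.4])
```

```text
(array([ 602.45456258, -194.66385417,   53.9789477 ]), array([-1.79997962e+02,  2.08432583e-03,  1.06704019e+02]))
[0.0003, 0.0, -0.136] [-0.0, 0.0, 0.0]
[0.2713, 0.0966, -0.146] [-0.0, 0.0, 7.3]
```

Emit:
servo_tool(fingers=[0, 0, 0, 0, 0, 0, 0], linear=[[0, 0, -0.015], [0, 0, -0.035], [0, 0, -0.06], [0, 0, -0.09], [0, 0, -0.12], [0, 0, -0.136], [0, 0, -0.136]], rotation=[[0, 0, 0], [0, 0, 0], [0, 0, 0], [0, 0, 0], [0, 0, 0], [0, 0, 0], [0, 0, 0]])

```text
time: 14.05
tool_pos: [604.1, -195.3, 193.3]
tcp_rot: [179.8, 0.2, 106.7]
ft_force: [0.8, 0.7, 0.5]
finger_gap: 14.7
grip_force: 60.3
```

Run:
```python
from h import *
print(step([0,0,-.136],[0,0,0])); plan([617,93,200],[180,0,99.4])
```

```text
(array([ 602.45777407, -194.65772501,  189.97894753]), array([-1.79997962e+02,  2.08432583e-03,  1.06704019e+02]))
[0.2713, 0.0966, -0.01] [-0.0, 0.0, 7.3]
```

Emit:
servo_tool(fingers=[0, 0, 0, 0, 0, 0, 0, 0, 0, 0], linear=[[0.03, 0.011, -0.001], [0.07, 0.025, -0.003], [0.11, 0.039, -0.005], [0.15, 0.053, -0.007], [0.19, 0.068, -0.009], [0.23, 0.082, -0.01], [0.271, 0.097, -0.01], [0.271, 0.097, -0.01], [0.271, 0.097, -0.01], [0.271, 0.097, -0.01]], rotation=[[0, 0, 1], [0, 0, 2], [0, 0, 3], [0, 0, 4], [0, 0, 5], [0, 0, 6], [0, 0, 7.3], [0, 0, 7.3], [0, 0, 7.3], [0, 0, 7.3]])

```text
time: 15.05
tool_pos: [616.8, 92.0, 198.4]
tcp_rot: [-179.9, 0.0, 99.4]
ft_force: [0.3, -0.3, -0.8]
finger_gap: 15.2
grip_force: 60.2
```

Run:
```python
from h import *
import pickle
print(step([.271,.097,-.01],[0,0,7.3])); w=r.snapshot("wrist"); pickle.dump(w,open("w3.pkl","wb")); save(w,"w3",(110,0,430,240),2.4)
print(r.sense()["tool_pos"],r.sense()["tcp_rot"])
```

```text
(array([617.47192897,  92.78764572, 199.96563859]), array([-1.79998243e+02,  2.32639787e-03,  9.94040189e+01]))
[617.06912592  91.57684846 198.77582833] [-1.79896042e+02  1.53150924e-02  9.93476923e+01]
```

View pics/w3.png

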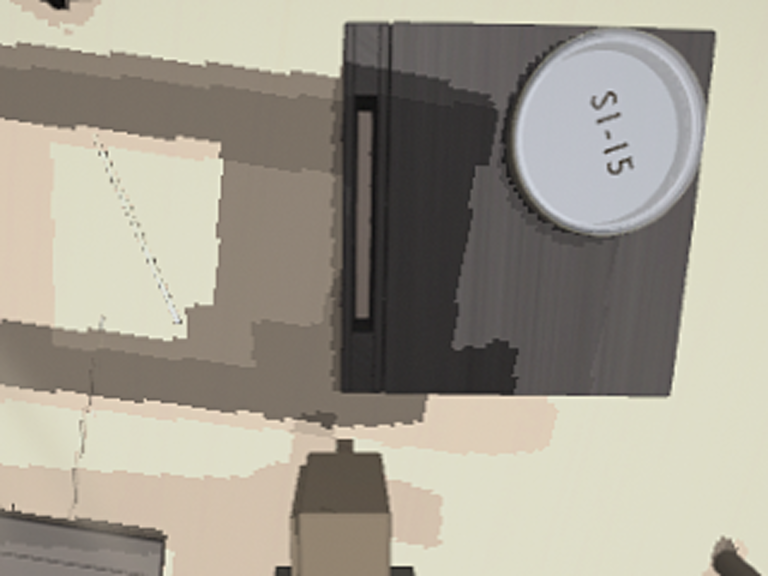

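The view shows the shelf's channel with its mouth between about (364,95) and (362,332), the lip's outer edge at x≈343, the sprung strip at x≈365, and the held holder with its tongue at (345,445).

Run:
```python
from h import *
import pickle
w=pickle.load(open("w3.pkl","rb")); f=w["frame"].astype(int).sum(2)
def P(x,y,z): return onz(w,(110+x/2.4-.3,y/2.4-.3),z)
for y in (60,150,200,250,300): 
    r0=int(y/2.4); print(r0,list(zip(range(250,276),f[r0,250:276])))
for c in (262,): print([(i,f[i,c]) for i in list(range(34,50))+list(range(128,142))])
C=[P(*c,60) for c in((345,22),(715,31),(670,395),(342,392))]
for i in range(4):
    d=C[(i+1)%4]-C[i]; print(np.linalg.norm(d).round(1),np.degrees(np.arctan2(d[1],d[0])).round(1),C[i].round(1))
print("mouth ends",P(366,96,60),P(362,331,60))
print("strip ends z47",P(365,110,47),P(363,318,47))
# seen holder: top face corners, tongue lower edge near end
for n,x,y,z in [("top L",299,513,168+6),("top R",389,513,174)]: print(n,P(x,y,z))
```

```text
25 [(250, np.int64(639)), (251, np.int64(653)), (252, np.int64(523)), (253, np.int64(185)), (254, np.int64(195)), (255, np.int64(243)), (256, np.int64(247)), (257, np.int64(230)), (258, np.int64(270)), (259, np.int64(305)), (260, np.int64(299)), (261, np.int64(289)), (262, np.int64(290)), (263, np.int64(291)), (264, np.int64(297)), (265, np.int64(300)), (266, np.int64(303)), (267, np.int64(250)), (268, np.int64(226)), (269, np.int64(281)), (270, np.int64(277)), (271, np.int64(235)), (272, np.int64(104)), (273, np.int64(242)), (274, np.int64(304)), (275, np.int64(298))]
62 [(250, np.int64(244)), (251, np.int64(257)), (252, np.int64(205)), (253, np.int64(120)), (254, np.int64(133)), (255, np.int64(146)), (256, np.int64(131)), (257, np.int64(105)), (258, np.int64(117)), (259, np.int64(238)), (260, np.int64(301)), (261, np.int64(303)), (262, np.int64(302)), (263, np.int64(311)), (264, np.int64(235)), (265, np.int64(90)), (266, np.int64(74)), (267, np.int64(107)), (268, np.int64(141)), (269, np.int64(146)), (270, np.int64(130)), (271, np.int64(90)), (272, np.int64(114)), (273, np.int64(14
[... 2114 characters left out ...]
64(291)), (129, np.int64(292)), (130, np.int64(292)), (131, np.int64(302)), (132, np.int64(186)), (133, np.int64(71)), (134, np.int64(72)), (135, np.int64(78)), (136, np.int64(81)), (137, np.int64(80)), (138, np.int64(104)), (139, np.int64(147)), (140, np.int64(145)), (141, np.int64(145))]
117.7 9.0 [593.2 227.7  60. ]
118.7 -80.9 [709.5 246.   60. ]
118.0 -171.0 [728.2 128.8  60. ]
118.8 98.9 [611.6 110.3  60. ]
mouth ends [603.41441582 207.41069259  60.        ] [614.97592847 132.83085261  60.        ]
strip ends z47 [603.82518545 204.96458669  47.        ] [615.09593175 135.78854894  47.        ]
top L [603.40915783 108.12078478 174.        ]
top R [622.2190271  111.26348658 174.        ]
```

Run:
```python
from h import *
import pickle
w=pickle.load(open("w3.pkl","rb")); f=w["frame"]
def P(x,y,z): return onz(w,(110+x/2.4-.3,y/2.4-.3),z)
t=np.array([617.07,91.58]); a=np.radians(9.35); ux=np.array([np.cos(a),np.sin(a)]); uy=np.array([-ux[1],ux[0]])
for n,x0,x1,y,z in [("top",290,391,513,204.5),("sh",310,380,453,168.5),("tongue",337,353,440,151)]:
    A,B=P(x0,y,z),P(x1,y,z); m=((A+B)/2)[:2]-t; print(n,np.linalg.norm(A-B).round(1),"x off",(m@ux).round(2),"y",(m@uy).round(1))
g=f.astype(int).sum(2)
for r0 in (183,186,196,208): print(r0,[(c,int(g[r0,c])) for c in range(226,276)])
```

```text
top 17.0 x off -1.77 y 30.7
sh 15.0 x off -1.07 y 30.2
tongue 3.8 x off -1.1 y 28.0
183 [(226, 647), (227, 647), (228, 647), (229, 646), (230, 649), (231, 615), (232, 573), (233, 578), (234, 578), (235, 578), (236, 583), (237, 581), (238, 583), (239, 582), (240, 580), (241, 583), (242, 583), (243, 581), (244, 580), (245, 582), (246, 583), (247, 581), (248, 589), (249, 515), (250, 322), (251, 209), (252, 211), (253, 216), (254, 214), (255, 211), (256, 260), (257, 517), (258, 661), (259, 652), (260, 649), (261, 650), (262, 651), (263, 649), (264, 649), (265, 631), (266, 614), (267, 614), (268, 612), (269, 613), (270, 613), (271, 611), (272, 612), (273, 612), (274, 611), (275, 612)]
186 [(226, 646), (227, 645), (228, 646), (229, 646), (230, 650), (231, 618), (232, 574), (233, 579), (234, 581), (235, 581), (236, 580), (237, 582), (238, 579), (239, 584), (240, 584), (241, 586), (242, 584), (243, 586), (244, 586), (245, 584), (246, 585), (247, 583), (248, 593), (249, 534), (250, 355), (251, 212), (252, 227), (253, 225), (254, 220), (255, 216), (256, 265), (257, 529), (258, 665), (259, 653)
[... 703 characters left out ...]
(268, 232), (269, 340), (270, 565), (271, 661), (272, 647), (273, 646), (274, 647), (275, 646)]
208 [(226, 579), (227, 576), (228, 579), (229, 578), (230, 586), (231, 548), (232, 395), (233, 225), (234, 231), (235, 224), (236, 243), (237, 250), (238, 248), (239, 247), (240, 249), (241, 248), (242, 249), (243, 248), (244, 246), (245, 253), (246, 247), (247, 248), (248, 247), (249, 253), (250, 249), (251, 248), (252, 248), (253, 245), (254, 245), (255, 248), (256, 248), (257, 247), (258, 248), (259, 248), (260, 247), (261, 246), (262, 247), (263, 247), (264, 248), (265, 247), (266, 247), (267, 245), (268, 245), (269, 246), (270, 230), (271, 315), (272, 504), (273, 590), (274, 581), (275, 581)]
```

Run:
```python
from h import *
plan([610.3,170.3,150],[180,0,99.0]); plan([610.3,170.3,118],[180,0,99.0])
```

```text
[0.0776, 0.0056, 0.05] [-0.0, 0.0, 0.4]
[0.0776, 0.0056, 0.082] [-0.0, 0.0, 0.4]
```

Emit:
servo_tool(fingers=[0, 0, 0, 0, 0, 0, 0, 0, 0, 0], linear=[[0.02, 0.0015, 0.01], [0.04, 0.003, 0.02], [0.06, 0.0045, 0.035], [0.0776, 0.0056, 0.05], [0.0776, 0.0056, 0.06], [0.0776, 0.0056, 0.07], [0.0776, 0.0056, 0.08], [0.0776, 0.0056, 0.082], [0.0776, 0.0056, 0.082], [0.0776, 0.0056, 0.082]], rotation=[[0, 0, 0.4], [0, 0, 0.4], [0, 0, 0.4], [0, 0, 0.4], [0, 0, 0.4], [0, 0, 0.4], [0, 0, 0.4], [0, 0, 0.4], [0, 0, 0.4], [0, 0, 0.4]])

```text
time: 16.1
tool_pos: [610.9, 170.0, 118.6]
tcp_rot: [179.9, 0.0, 99.0]
ft_force: [0.4, -0.4, 0.3]
finger_gap: 15.0
grip_force: 60.2
```

Run:
```python
from h import *
import pickle
print(step([.0776,.0056,.082],[0,0,.4])); w=r.snapshot("wrist"); pickle.dump(w,open("w4.pkl","wb")); save(w,"w4",(150,110,350,260),4)
print(r.sense()["tool_pos"],r.sense()["tcp_rot"],r.sense()["ft_force"])
```

```text
(array([610.31526788, 170.25607359, 117.96231618]), array([-1.79998260e+02,  2.33860521e-03,  9.90040189e+01]))
[610.96988781 170.09475808 118.84741732] [1.79922728e+02 1.89036851e-03 9.89863873e+01] [ 0.73182273  0.15215943 -0.81155486]
```

View pics/w4.png

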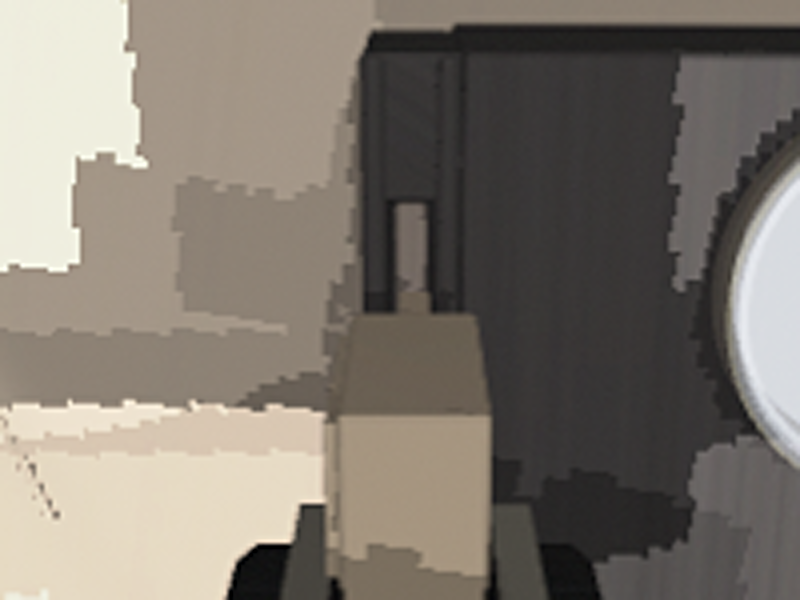

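The tongue (x 397–432) lies over the channel gap (x 388–436), within about 0.3 mm of centre, and the yaw looks aligned. I now push it straight down.

Emit:
servo_tool(fingers=[0, 0, 0, 0, 0, 0, 0, 0, 0, 0], linear=[[0, -0.0003, 0.003], [0, -0.0003, 0.006], [0, -0.0003, 0.009], [0, -0.0003, 0.012], [0, -0.0003, 0.015], [0, -0.0003, 0.017], [0, -0.0003, 0.019], [0, -0.0003, 0.021], [0, -0.0003, 0.021], [0, -0.0003, 0.021]], rotation=[[0, 0, 0], [0, 0, 0], [0, 0, 0], [0, 0, 0], [0, 0, 0], [0, 0, 0], [0, 0, 0], [0, 0, 0], [0, 0, 0], [0, 0, 0]])

```text
time: 17.15
tool_pos: [610.0, 170.2, 97.0]
tcp_rot: [-180.0, 0.0, 99.0]
ft_force: [0.1, 0.3, -1.0]
finger_gap: 14.8
grip_force: 60.2
```

Emit:
servo_tool(fingers=[0, 0, 0, 0, 0, 0, 0, 0], linear=[[0, 0, 0.001], [0, 0, 0.002], [0, 0, 0.003], [0, 0, 0.004], [0, 0, 0.005], [0, 0, 0.006], [0, 0, 0.006], [0, 0, 0.006]], rotation=[[0, 0, 0], [0, 0, 0], [0, 0, 0], [0, 0, 0], [0, 0, 0], [0, 0, 0], [0, 0, 0], [0, 0, 0]], force=80)

```text
time: 17.95
tool_pos: [610.3, 170.3, 91.3]
tcp_rot: [180.0, -0.0, 99.0]
ft_force: [-1.4, -0.8, 3.8]
finger_gap: 14.4
grip_force: 83.5
```

Emit:
servo_tool(fingers=[0, 0, 0, 0], linear=[[0, 0, 0.0007], [0, 0, 0.0014], [0, 0, 0.002], [0, 0, 0.002]], rotation=[[0, 0, 0], [0, 0, 0], [0, 0, 0], [0, 0, 0]])

```text
time: 18.35
tool_pos: [610.3, 170.3, 90.3]
tcp_rot: [180.0, 0.0, 99.0]
ft_force: [-5.3, -1.7, 12.9]
finger_gap: 14.9
grip_force: 84.8
```

Emit:
servo_tool(fingers=[0, 0, 0, 0, 0, 0], linear=[[0, 0, 0.0005], [0, 0, 0.001], [0, 0, 0.001], [0, 0, 0.001], [0, 0, 0.001], [0, 0, 0.001]], rotation=[[0, 0, 0], [0, 0, 0], [0, 0, 0], [0, 0, 0], [0, 0, 0], [0, 0, 0]])

```text
time: 18.95
tool_pos: [610.4, 170.3, 90.2]
tcp_rot: [180.0, 0.0, 99.0]
ft_force: [-9.2, -2.8, 19.6]
finger_gap: 13.9
grip_force: 85.7
```

Run:
```python
from h import *
w=r.snapshot("wrist"); s=r.snapshot("scene"); q=r.sense(); print(q["tool_pos"],q["tcp_rot"],q["ft_force"],q["wrist_torque"],q["finger_gap"])
a=np.hstack([cv2.resize(w["frame"][110:260,150:350],(400,300)),cv2.resize(s["frame"][130:220,190:310],(400,300),interpolation=cv2.INTER_CUBIC)]); cv2.imwrite("pics/home.png",a[:,:,::-1])
```

```text
[610.35958007 170.34172674  90.24790222] [1.79955406e+02 7.60060306e-03 9.90182603e+01] [-9.31945106 -1.94194812 20.22971944] [-0.34698305  1.63725965  0.04260161] 14.327015488294627
```

View pics/home.png

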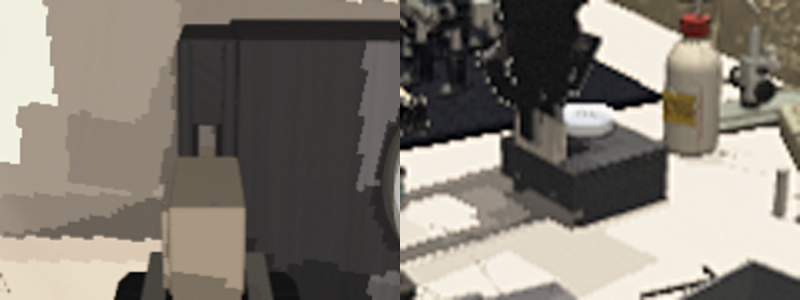

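The holder is down on the lip. The height has stopped at 90.2 mm, where the shoulders were expected to seat, while the force rose from 13 to 20 N, so they are on a firm stop.

```bash
python3 -c "
from bench import r
print(r.hand_in())"
```

```text
the job is handed in; nothing more can be done
None
```

The lid lies flat on the clear patch with its tab up, and I handed the job in at about 19 s with the label holder pushed home behind the shelf's front lip, still gripped and pressed down with about 20 N. The hand-in returned no verdict.

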